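# Unload the shaker into the basket in order

### The arm

A 6-joint arm with a two-finger parallel gripper is mounted at the origin on the work surface. World frame = base frame: x ahead of the robot, y to its left, z up, the work surface at z = 0. Lengths are in m, angles in degrees, forces in N, time in s.
With the tool pointing down it reaches from about 0.4 to 0.925 m from the base axis. Payload 12.5 kg.
Tool frame: the origin (TCP) lies on the centre line of the jaws, within the pads' length; the fingertips stand 17 mm ahead of it and the grasp point (between the pads) lies 2 mm behind it (ctrl.tip_extent is the distance from the TCP to the fingertips, in m); z points along the fingers, y is the line along which they close (so a half turn about z gives the same grasp; the last joint's range is limited). The gripper opens to 95 mm and grips with 3 to 60 N. Pads are 20 mm wide; open, the fingers measure 119 mm over their backs; the gripper's body (75 mm by 180 mm) begins 59 mm behind the grasp point.
Start: joints at [-71.711, 28.126, 89.318, -0, 62.55, -6.05], TCP at [0.258, -0.569, 0.232] pointing down, gripper open.
Joint ranges: [-177.58, 177.58], [-47.91, 125.51], [2.72, 160], [-65.01, 245.01], [3.68, 167.84], [-153.87, 153.87]. Speed limits (degrees/s): [127.2, 127.2, 159.86, 180, 180, 180].

### API

Orientations are given as [roll, pitch, yaw] about the fixed x, y, z axes, in that order (R = Rz(yaw) Ry(pitch) Rx(roll)).
In Python, from bench import get_obs, viewer, ctrl, search_frame, spot_point gives the robot as it stands.
- The arm moves only by the tool hand_motion, called after "Call:" by a JSON object that holds its "fn" and its "kwargs", one argument or row to a line. Schema: {"type":"object","properties":{"moves":{"type":"array","items":{"type":"array","items":{"type":"number"},"minItems":6,"maxItems":6},"minItems":1,"maxItems":5},"finger_gap":{"type":"number"},"grip_force":{"type":"number"},"only":{"type":"string"},"quiet":{"type":"boolean"},"lines":{"type":"string"}},"required":["moves"],"additionalProperties":false}. moves is a list of rows, 1 to 5 of them, each of 6 numbers: dx, dy, dz in fractions of the full range, 1 being 0.6 m, then a rotation vector rx, ry, rz in fractions of the full range, 1 being 180 degrees; each row is the pose to reach, as a shift and turn from the pose commanded when the call began, along the tool's axes at that moment; what a row does not reach only later rows make up. A row lasts 1/12 s, in which the tool goes at most 0.0417 m and 7.16 degrees, less where a joint would pass 70% of its speed; a pose out of reach is approached as far as the arm can. finger_gap is the finger opening in m, set as the call begins (left out keeps the last). The fingers move at their own pace and stop on an object; grip_force is the grip in N (left out, the last holds). Time passes only in rows, so rows that do not move let the fingers close. The tool returns the time, the measured TCP pose, the force, the opening and the grip force at its end. only (a regular expression) keeps the lines of the reply that match it, lines (a string "A,B") keeps lines A to B, and quiet returns only ok. A shift or turn number past 1, either way, is cut back to 1. Input that does not fit is refused with a message, and nothing moves.
- get_obs(): the state, without advancing time (a new reading comes with each control period).
- viewer.grab_frame(name): name is "scene" or "side" or "wrist"; returns (picture, depth): 420x560x3 uint8, red, green, blue; 420x560 float32, m along the optical axis (not along the pixel's ray), 0 where there is no reading.
- viewer.camera_info(name): a dict with "fx", "fy", "cx", "cy" (pixels), "k1" (the pictures are not rectified: a ray, as slopes to the right and down, at radius r is drawn at 1 + k1 r^2 times it, then the intrinsics apply), "camera_from_world" (4x4, takes a point from world to camera coordinates). Camera axes: x right, y down, z forward; pixel columns grow to the right and rows downward; lengths in m; the calibration is good to about 2 mm. A picture is of the moment at which its call begins: read the wrist's pose just before it. camera_info takes no time and is no camera call; for the wrist camera it gives the pose at the moment of the call.
- ctrl.hand_in(): hands the job in; it is judged then, once.
Trained networks look in the newest picture that a camera, given by its name, has taken for a name from the list of things; names that differ only in an ending like _2 or _b are one class to them, and where a whole thing is asked for, a point or a joint stands for the part that bears it (a point fixed in the world has none). Each returns a list of dicts, best first, with "score" (0 to 1); they miss things now and then, are a little off and sometimes report something else, mostly with a low value. They report only what shows in the picture. A call takes as long as a camera call. They do not tell look-alikes from the thing itself.
- search_frame(label, camera): "box" ([left, top, right, bottom] as shares, 0 to 1, of the picture: columns of its width, rows of its height, round what is visible of it).
- spot_point(label, camera): "point" ([row, column] as shares, 0 to 1, of the picture: columns of its width, rows of its height: a listed point, or the origin of a listed thing).
The state is a dict: "t": time; "q": joint angles; "joint_velocities": joint speeds; "joint_efforts": joint torques, N m; "ee_pos": TCP position; "tcp_rot": TCP orientation; "force": force on the tool from outside, world axes, zero at the start; "moment": the same for the moment, N m; "opening": finger opening in m; "grip_force": force on a finger pad.
Only numpy, scipy, OpenCV 4.12 (cv2) and the standard library are available. Lean on these libraries where they do the work, as an engineer would, in place of code of your own. Each camera call takes 0.05 s, during which the arm holds its last target. There are 200 camera calls.

### The job

Take the four small amber bottles (three conical flasks and one straight-sided bottle) out of the front row of the shaker and stand them upright in the carrying basket, one in each compartment, in the same left-to-right order as they stood on the shaker, because the run sheet goes by place. Keep them upright, set them down without dropping them, and leave the large clear flask on the shaker as it is.

Things in the scene. Friction and masses are not known exactly. Their poses are not given: they have to be found in the camera images.
- flask_100: Largest amber glass conical flask (100 ml), white plastic stopper. Foot 64 mm across, cone up to 72 mm, then a straight cylindrical neck 30 mm across from 72 to 106 mm up (grip here, best 92 mm up); stopper no wider, top at 122 mm. Loose, about 95 g. Origin: centre of its underside, z up its axis; yaw means nothing.
- flask_50: Middle-sized amber glass conical flask (50 ml), white plastic stopper. Foot 51 mm across, cone up to 52 mm, then a straight cylindrical neck 30 mm across from 52 to 86 mm up (grip here, best 72 mm up); stopper no wider, top at 102 mm. Loose, about 65 g. Origin: centre of its underside, z up its axis; yaw means nothing.
- flask_25: Smallest amber glass conical flask (25 ml), white plastic stopper. Foot 42 mm across, cone up to 36 mm, then a straight cylindrical neck 24 mm across from 36 to 68 mm up (grip here, best 57 mm up); stopper no wider, top at 84 mm. Loose, about 45 g. Origin: centre of its underside, z up its axis; yaw means nothing.
- bottle_60: Amber glass straight-sided round bottle (60 ml), white plastic stopper. Body 46 mm across up to 52 mm, shoulder to 62 mm, then a straight neck (with the stopper's flange) 26 mm across from 62 to 94 mm up (grip here, best 82 mm up); top at 106 mm. Loose, about 90 g. Origin: centre of its underside, z up its axis; yaw means nothing.
- clamp_100: Steel spring clamp fixed on the shaker's platform; the 100 ml flask stands in it at the start. Foot plate 3 mm thick, four upright arms to 28 mm, 3.5 mm clear of the glass: it lifts straight out freely. Origin: centre of the plate's underside, 70 mm above the bench; x to the shaker's back, y along the row to the left.
- clamp_50: Steel spring clamp fixed on the shaker's platform; the 50 ml flask stands in it at the start. Foot plate 3 mm thick, four upright arms to 24 mm, 3.5 mm clear of the glass: it lifts straight out freely. Origin: centre of the plate's underside, 70 mm above the bench; x to the shaker's back, y along the row to the left. The four clamps are 84 mm apart in a straight row, in varying order.
- clamp_25: Steel spring clamp fixed on the shaker's platform; the 25 ml flask stands in it at the start. Foot plate 3 mm thick, four upright arms to 20 mm, 3.5 mm clear of the glass: it lifts straight out freely. Origin: centre of the plate's underside, 70 mm above the bench; x to the shaker's back, y along the row to the left.
- clamp_60: Steel spring clamp fixed on the shaker's platform; the 60 ml bottle stands in it at the start. Foot plate 3 mm thick, four upright arms to 22 mm, 3.5 mm clear of the glass: it lifts straight out freely. Origin: centre of the plate's underside, 70 mm above the bench; x to the shaker's back, y along the row to the left.
- basket: Low light-blue carrying basket, fixed, left or right of the shaker. 340 (y) x 88 (x) mm; four compartments in a row, each 80 x 80 mm inside, empty, centres at x = 0, y = +126, +42, -42, -126 mm (left to right for the robot). Floor 3 mm thick, walls 32 mm, dividers 24 mm high. Origin: centre of its underside, on the bench; z up, x away from the robot, y to its left.
- flask_250: Large clear glass conical flask (250 ml), dark rubber stopper, not part of the job: foot 85 mm, neck 36 mm across, 154 mm tall; loose in a clamp in the shaker's back row, 108 mm behind the front row (away from the robot). Origin: centre of its underside, 73 mm above the bench.
There are look-alikes about, which are no part of the job. What is shaped like the flask_25 but purple or yellow is not meant. What is shaped like the flask_100 but yellow is not meant.

How it is judged:
By the outcome, as a careful person would: the job done as asked, in the order asked, and still so for the second after the job is handed in, with the robot touching nothing.
It also fails if it takes over 120 s, if anything falls off the work surface, if the arm or the gripper's body presses on something with over 40 N, if the wrist force passes 120 N, or if a joint passes its speed limit or range.

## Working session

There is one attempt and no reset: what is moved stays moved. The work goes in short steps, Python scripts to look and compute and a tool call to move; the robot and the scene stay as the last step left them, time stands still between calls to the robot, and variables do not carry over. Pictures are saved under pics/ and viewed, at most 14 in all, crops included, and the job is handed in when it is done.

```bash
mkdir -p pics; ls; python3 - <<'E'
from bench import get_obs, viewer, ctrl
import cv2
for n in("scene","side"):
    p,d=viewer.grab_frame(n); cv2.imwrite(f"pics/{n}0.png",p[:,:,::-1])
    c=viewer.camera_info(n); print(n,c)
o=get_obs();print(o['t'],o['ee_pos'],o['tcp_rot'],o['opening'],ctrl.tip_extent)
E
```

```text
pics
scene {'fx': 472.3546239669166, 'fy': 472.3546239669166, 'cx': 280.13773104822724, 'cy': 205.8419696544818, 'k1': 0.019633271683940124, 'camera_from_world': array([[ 0.67744874,  0.7355613 ,  0.00357461, -0.32807939],
       [ 0.49644138, -0.45362359, -0.74011593, -0.24291127],
       [-0.54277911,  0.50316519, -0.6724698 ,  1.43238334],
       [ 0.        ,  0.        ,  0.        ,  1.        ]])}
side {'fx': 393.4998751270345, 'fy': 393.4998751270345, 'cx': 276.12288716404936, 'cy': 206.53570014898335, 'k1': -0.07622092045669442, 'camera_from_world': array([[-0.9474989 , -0.31973528,  0.0038978 ,  0.48743522],
       [-0.24820579,  0.72773505, -0.63937124,  0.21953365],
       [ 0.20159298, -0.606771  , -0.7688883 ,  0.98020161],
       [ 0.        ,  0.        ,  0.        ,  1.        ]])}
0.1 [ 0.25755952 -0.56925221  0.23110262] [-1.79942685e+02 -6.01727297e-03  2.43405824e+01] 0.09482412989564604 0.017
```

View pics/scene0.png

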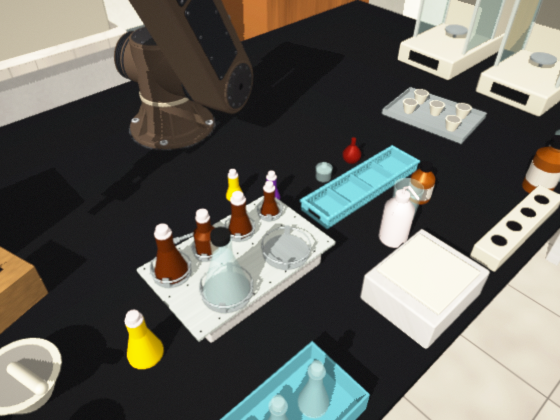

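View pics/side0.png

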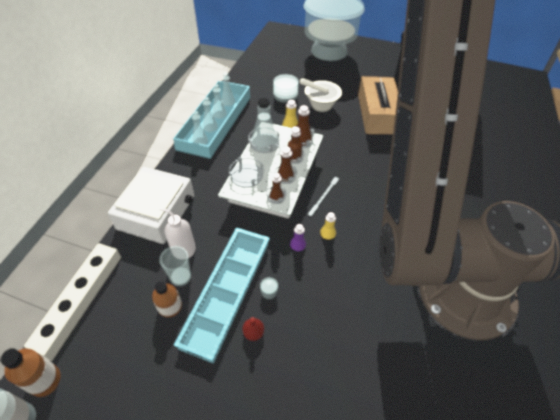

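The scene picture shows the amber row from the robot's right to left: 100 at (170,255), probably the bottle at (203,233), 50 at (239,215) and 25 at (269,200). The empty basket is at (362,185), left of the shaker. The purple and yellow look-alikes stand in front of the shaker.

```bash
cat > h.py <<'E'
import numpy as np, cv2
from bench import get_obs, viewer, ctrl, search_frame, spot_point
def K(c): return np.array([[c['fx'],0,c['cx']],[0,c['fy'],c['cy']],[0,0,1]])
def slopes(c,uv):
    return cv2.undistortPoints(np.float64(uv).reshape(-1,1,2),K(c),np.array([c['k1'],0,0,0.]))[:,0]
def on_plane(c,uv,z):
    T=c['camera_from_world'];R=T[:3,:3];o=-R.T@T[:3,3]
    d=np.c_[slopes(c,uv),np.ones(len(np.reshape(uv,(-1,2))))]@R
    return o+d*((z-o[2])/d[:,2])[:,None]
def cloud(c,d):
    v,u=np.nonzero(d>0);T=c['camera_from_world']
    s=slopes(c,np.c_[u,v]);z=d[v,u]
    P=np.c_[s*z[:,None],z]
    return (P-T[:3,3])@T[:3,:3],u,v
E
python3 - <<'E'
from h import *
for n in("scene","side"):
    p,d=viewer.grab_frame(n);c=viewer.camera_info(n)
    np.savez(f"{n}0.npz",p=p,d=d)
    for l in("flask_100","flask_50","flask_25","bottle_60","clamp_100","clamp_50","clamp_25","clamp_60","basket","flask_250"):
        z=0 if l=="basket" else .07 if 'clamp' in l else .073
        for r in spot_point(l,n)[:4]:
            if r['score']<.2: continue
            uv=[r['point'][1]*560,r['point'][0]*420]
            print(n,l,round(r['score'],2),np.round(uv,0),on_plane(c,uv,z)[0].round(3))
    # white stopper tops
    P,u,v=cloud(c,d);col=p[v,u].astype(int)
    m=(col.min(1)>110)&(P[:,2]>.135)&(P[:,2]<.22)&(np.hypot(P[:,0],P[:,1])<.95)&(P[:,0]>.2)
    im=np.zeros(d.shape,np.uint8);im[v[m],u[m]]=1
    k,L,S,C=cv2.connectedComponentsWithStats(im)
    for i in range(1,k):
        if S[i,4]>15:
            q=P[L[v,u]==i];print(n,'white',C[i].round(),S[i,4],q.mean(0).round(3),q[:,2].max().round(3))
E
```

```text
scene flask_100 0.92 [145. 353.] [ 0.661 -0.469  0.073]
scene flask_100 0.89 [269. 214.] [ 0.55  -0.093  0.073]
scene flask_100 0.61 [240. 230.] [ 0.543 -0.172  0.073]
scene flask_100 0.59 [234. 196.] [ 0.45  -0.112  0.073]
scene flask_50 0.92 [145. 353.] [ 0.661 -0.469  0.073]
scene flask_50 0.89 [269. 214.] [ 0.55  -0.093  0.073]
scene flask_50 0.61 [240. 230.] [ 0.543 -0.172  0.073]
scene flask_50 0.59 [234. 196.] [ 0.45  -0.112  0.073]
scene flask_25 0.92 [145. 353.] [ 0.661 -0.469  0.073]
scene flask_25 0.89 [269. 214.] [ 0.55  -0.093  0.073]
scene flask_25 0.61 [240. 230.] [ 0.543 -0.172  0.073]
scene flask_25 0.59 [234. 196.] [ 0.45  -0.112  0.073]
scene bottle_60 0.86 [204. 249.] [ 0.539 -0.26   0.073]
scene clamp_100 0.75 [238. 229.] [ 0.537 -0.17   0.07 ]
scene clamp_100 0.7 [271. 212.] [ 0.545 -0.084  0.07 ]
scene clamp_100 0.7 [203. 249.] [ 0.533 -0.26   0.07 ]
scene clamp_100 0.64 [171. 272.] [ 0.542 -0.341  0.07 ]
scene clamp_50 0.75 [238. 229.] [ 0.537 -0.17   0.07 ]
scene clamp_50 0.7 [271. 212.] [ 0.545 -0.084  0.07 ]
scene clamp_50 0.7 [203. 249.] [ 0.533 -0.26   0.
[... 2578 characters left out ...]
e clamp_60 0.44 [301. 140.] [ 0.549 -0.345  0.07 ]
side clamp_60 0.41 [289. 178.] [ 0.533 -0.173  0.07 ]
side basket 0.63 [228. 290.] [0.581 0.185 0.   ]
side flask_250 0.92 [261. 143.] [ 0.661 -0.286  0.073]
side flask_250 0.87 [284. 174.] [ 0.551 -0.18   0.073]
side flask_250 0.77 [298. 141.] [ 0.554 -0.33   0.073]
side flask_250 0.65 [328. 233.] [ 0.379 -0.015  0.073]
side white [264. 121.] 337 [ 0.647 -0.279  0.168] 0.212
side white [303. 111.] 68 [ 0.545 -0.338  0.187] 0.197
side white [295. 132.] 79 [ 0.545 -0.255  0.172] 0.183
side white [286. 153.] 99 [ 0.545 -0.17   0.167] 0.179
side white [276. 178.] 68 [ 0.545 -0.087  0.15 ] 0.16
side white [168. 213.] 50 [0.754 0.11  0.151] 0.166
```

```bash
python3 - <<'E'
from h import *
from scipy.optimize import least_squares
D={}
for n in("scene","side"):
    f=np.load(f"{n}0.npz");c=viewer.camera_info(n);P,u,v=cloud(c,f['d']);D[n]=(P,f['p'][v,u].astype(int))
for l,g,r,z0,z1 in(("25",(.548,-.09),.012,.036,.082),("50",(.548,-.173),.015,.052,.1),("60",(.548,-.257),.013,.062,.104),("100",(.548,-.341),.015,.072,.12)):
    out=[];sets=[]
    for n,(P,c) in D.items():
        m=(np.hypot(*(P[:,:2]-g).T)<.03)&(P[:,2]>.075+z0)&(P[:,2]<.073+z1-.003);sets.append(P[m,:2])
    for S in sets+[np.r_[sets[0],sets[1]]]:
        s=least_squares(lambda x:np.hypot(*(S-x).T)-r,g,loss='soft_l1',f_scale=.002);out.append((len(S),s.x.round(4),round(float(np.sqrt(np.mean(s.fun**2))),4)))
    print(l,out)
for n,(P,c) in D.items():
    m=(c[:,2]>c[:,0]+40)&(P[:,2]>.026)&(P[:,2]<.04)&(P[:,1]>-.05)&(P[:,1]<.45)&(P[:,0]>.4)&(P[:,0]<.75)
    print(n,m.sum(),cv2.minAreaRect(P[m,:2].astype(np.float32)*1000), P[m,2].max())
    q=P[m,:2]; lo,hi=np.percentile(q,[1,99],axis=0);print(lo,hi)
    # obstacles taller than .12 near the path
m=(P[:,2]>.12)&(P[:,1]>.0)&(P[:,1]<.45)&(P[:,0]>.45)&(P[:,0]<.72)
print('tall near basket',m.sum())
E
```

```text
25 [(178, array([ 0.5446, -0.0879]), 0.0016), (105, array([ 0.5458, -0.0924]), 0.0018), (283, array([ 0.5446, -0.0896]), 0.0025)]
50 [(262, array([ 0.5455, -0.1715]), 0.0017), (140, array([ 0.5465, -0.1759]), 0.0021), (402, array([ 0.5455, -0.1731]), 0.0025)]
60 [(205, array([ 0.5446, -0.2564]), 0.0013), (96, array([ 0.5452, -0.2613]), 0.0017), (301, array([ 0.5446, -0.2581]), 0.0023)]
100 [(345, array([ 0.5439, -0.3407]), 0.0018), (112, array([ 0.546 , -0.3457]), 0.0022), (457, array([ 0.5438, -0.342 ]), 0.0027)]
scene 1068 ((579.4503173828125, 195.45570373535156), (349.7449951171875, 99.14205932617188), 88.52748107910156) 0.03774759025912058
[0.53008666 0.0216324 ] [0.6307854  0.36710672]
side 1262 ((580.4270629882812, 192.17245483398438), (347.4571533203125, 96.13374328613281), 88.2613754272461) 0.03674079613265011
[0.52960504 0.01998323] [0.63066586 0.36529119]
tall near basket 0
```

Careful with the scale: shifts go in shares of 0.6 m and turns go in shares of 180 degrees. That gives: 0.14 m is 0.2333, 0.09 m is 0.15, 24.3 degrees is 0.135.

Call:
{"fn": "hand_motion", "kwargs": {
  "moves": [
    [0.05, -0.0333, -0.0333, 0, 0, 0.0333],
    [0.1, -0.0667, -0.05, 0, 0, 0.0667],
    [0.15, -0.1, -0.0667, 0, 0, 0.1],
    [0.2, -0.1333, -0.0833, 0, 0, 0.1333],
    [0.2333, -0.1667, -0.1, 0, 0, 0.135]
  ],
  "finger_gap": 0.055,
  "grip_force": 10
}}

```text
t: 1.62
ee_pos: [0.3452, -0.4187, 0.2922]
tcp_rot: [180.0, -0.0, -0.3]
force: [0.3, -0.1, 0.7]
opening: 0.0669
grip_force: 0.0
```

```bash
python3 - <<'E'
from h import *
o=get_obs();p=o['ee_pos'];print(p,o['tcp_rot'],np.array([.545,-.09])-p[:2])
E
```

```text
[ 0.3451993  -0.41872755  0.29217248] [ 1.79997745e+02 -2.56884749e-02 -3.06680674e-01] [0.1998007  0.32872755]
```

To row units: -0.165 m is -0.275, -0.132 m is -0.22.

Call:
{"fn": "hand_motion", "kwargs": {
  "moves": [
    [0.0333, -0.055, 0, 0, 0, 0],
    [0.0667, -0.11, 0, 0, 0, 0],
    [0.1, -0.165, 0, 0, 0, 0],
    [0.1333, -0.22, 0, 0, 0, 0],
    [0.1667, -0.275, 0, 0, 0, 0]
  ],
  "quiet": true
}}

```text
ok
```

Call:
{"fn": "hand_motion", "kwargs": {
  "moves": [
    [0.0333, -0.055, 0, 0, 0, 0],
    [0.0667, -0.11, 0, 0, 0, 0],
    [0.1, -0.165, 0, 0, 0, 0],
    [0.1333, -0.22, 0, 0, 0, 0],
    [0.1667, -0.275, 0, 0, 0, 0]
  ]
}}

```text
t: 2.45
ee_pos: [0.5444, -0.0886, 0.2918]
tcp_rot: [180.0, -0.0, 0.0]
force: [0.3, -0.3, 0.7]
opening: 0.0551
grip_force: 0.0
```

Call:
{"fn": "hand_motion", "kwargs": {
  "moves": [
    [0, 0, 0, 0, 0, 0],
    [0, 0, 0, 0, 0, 0]
  ]
}}

```text
t: 2.62
ee_pos: [0.5442, -0.0888, 0.2914]
tcp_rot: [180.0, 0.0, 0.2]
force: [-0.5, -0.2, -0.0]
opening: 0.0551
grip_force: 0.0
```

```bash
python3 - <<'E'
from h import *
p,d=viewer.grab_frame("wrist");c=viewer.camera_info("wrist");cv2.imwrite("pics/w1.png",p[:,:,::-1])
P,u,v=cloud(c,d)
for l,g,t in(("25",(.545,-.09),.157),("50",(.545,-.174),.175),("60",(.545,-.258),.179)):
    m=(np.hypot(*(P[:,:2]-g).T)<.03)&(abs(P[:,2]-t)<.006);q=P[m]
    if len(q): print(l,len(q),q.mean(0).round(4),cv2.minEnclosingCircle((q[:,:2]*1000).astype(np.float32)))
o=get_obs();print(o['ee_pos'],o['opening'])
E
```

```text
25 270 [ 0.546  -0.0904  0.1572] ((545.318603515625, -90.3846664428711), 7.839475154876709)
50 582 [ 0.5469 -0.1735  0.1751] ((546.0472412109375, -174.28269958496094), 11.175886154174805)
60 577 [ 0.5454 -0.257   0.1789] ((544.7355346679688, -258.218994140625), 10.8306884765625)
[ 0.54374257 -0.09001374  0.29145535] 0.055120389134082924
```

View pics/w1.png

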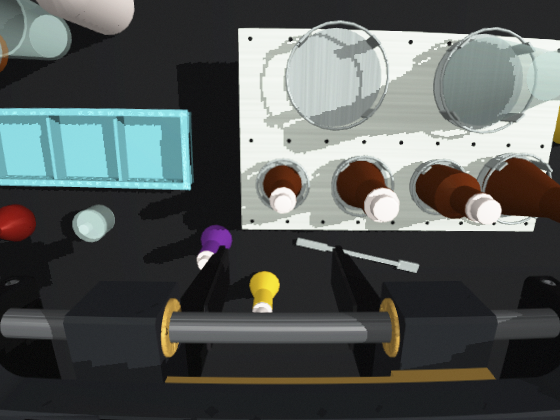

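The wrist picture shows the row at (282,190), (372,190), (455,195) and (515,180), and the depth heights of the stopper tops confirm 25, 50, 60, 100 from the left. The bare fingers are set correctly for the first grasp.

To row units: 0.163 m is 0.2717, 0.04 m is 0.0667.

Call:
{"fn": "hand_motion", "kwargs": {
  "moves": [
    [0.0017, 0, 0.0667, 0, 0, 0],
    [0.0017, 0, 0.1333, 0, 0, 0],
    [0.0017, 0, 0.2, 0, 0, 0],
    [0.0017, 0, 0.2417, 0, 0, 0],
    [0.0017, 0, 0.2717, 0, 0, 0]
  ]
}}

```text
t: 3.08
ee_pos: [0.5432, -0.0918, 0.1261]
tcp_rot: [-180.0, 0.2, -0.1]
force: [0.2, -0.3, 0.3]
opening: 0.0549
grip_force: 0.0
```

Call:
{"fn": "hand_motion", "kwargs": {
  "moves": [
    [0, 0, 0, 0, 0, 0],
    [0, 0, 0, 0, 0, 0],
    [0, 0, 0, 0, 0, 0]
  ]
}}

```text
t: 3.33
ee_pos: [0.5451, -0.0914, 0.1299]
tcp_rot: [180.0, -0.1, -0.0]
force: [0.6, 0.1, -1.0]
opening: 0.0549
grip_force: 0.0
```

Call:
{"fn": "hand_motion", "kwargs": {
  "moves": [
    [0, 0, 0, 0, 0, 0],
    [0, 0, 0, 0, 0, 0],
    [0, 0, 0, 0, 0, 0],
    [0, 0, 0, 0, 0, 0],
    [0, 0, 0, 0, 0, 0]
  ],
  "finger_gap": 0.01,
  "grip_force": 12
}}

```text
t: 3.75
ee_pos: [0.5448, -0.0905, 0.129]
tcp_rot: [180.0, -0.0, 0.0]
force: [-0.4, 0.3, 0.8]
opening: 0.0273
grip_force: 0.0
```

Call:
{"fn": "hand_motion", "kwargs": {
  "moves": [
    [0, 0, 0, 0, 0, 0],
    [0, 0, 0, 0, 0, 0]
  ]
}}

```text
t: 3.92
ee_pos: [0.5448, -0.0905, 0.1288]
tcp_rot: [180.0, -0.0, 0.0]
force: [-1.1, 0.4, 2.1]
opening: 0.0238
grip_force: 12.0
```

To row units: -0.08 m is -0.1333, -0.065 m is -0.1083.

Call:
{"fn": "hand_motion", "kwargs": {
  "moves": [
    [0, 0, -0.0167, 0, 0, 0],
    [0, 0, -0.0417, 0, 0, 0],
    [0, 0, -0.075, 0, 0, 0],
    [0, 0, -0.1083, 0, 0, 0],
    [0, 0, -0.1333, 0, 0, 0]
  ]
}}

```text
t: 4.33
ee_pos: [0.5449, -0.0905, 0.2108]
tcp_rot: [180.0, -0.1, 0.0]
force: [0.5, -0.6, -0.4]
opening: 0.0241
grip_force: 12.0
```

Call:
{"fn": "hand_motion", "kwargs": {
  "moves": [
    [0.005, -0.0417, 0, 0, 0, 0],
    [0.01, -0.1, 0, 0, 0, 0],
    [0.0167, -0.1667, 0, 0, 0, 0],
    [0.0233, -0.2333, 0, 0, 0, 0],
    [0.03, -0.3, 0, 0, 0, 0]
  ]
}}

```text
t: 4.75
ee_pos: [0.5625, 0.0912, 0.2094]
tcp_rot: [180.0, -0.0, 0.0]
force: [0.4, 0.2, 0.9]
opening: 0.0242
grip_force: 12.0
```

Call:
{"fn": "hand_motion", "kwargs": {
  "moves": [
    [0.0067, -0.0667, 0, 0, 0, 0],
    [0.0133, -0.1333, 0, 0, 0, 0],
    [0.02, -0.2, 0, 0, 0, 0],
    [0.0267, -0.2667, 0, 0, 0, 0],
    [0.0317, -0.3167, 0, 0, 0, 0]
  ]
}}

```text
t: 5.17
ee_pos: [0.5811, 0.2826, 0.2093]
tcp_rot: [-180.0, -0.0, 0.1]
force: [0.7, -0.3, -0.8]
opening: 0.0239
grip_force: 12.0
```

Call:
{"fn": "hand_motion", "kwargs": {
  "moves": [
    [0, -0.0417, 0, 0, 0, 0],
    [0.0017, -0.0667, 0, 0, 0, 0],
    [0.0017, -0.0667, 0, 0, 0, 0],
    [0.0017, -0.0667, 0, 0, 0, 0],
    [0.0017, -0.0667, 0, 0, 0, 0]
  ]
}}

```text
t: 5.58
ee_pos: [0.5825, 0.3184, 0.2088]
tcp_rot: [180.0, 0.0, -0.0]
force: [-0.9, -0.1, -0.7]
opening: 0.0236
grip_force: 12.0
```

```bash
python3 - <<'E'
from h import *
o=get_obs();print(o['ee_pos'],o['tcp_rot'])
p,d=viewer.grab_frame("wrist");c=viewer.camera_info("wrist");cv2.imwrite("pics/w2.png",p[:,:,::-1])
P,u,v=cloud(c,d);col=p[v,u].astype(int)
m=(col[:,2]>col[:,0]+40)&(P[:,2]>.022)&(P[:,2]<.04)&(P[:,1]>-.05)&(P[:,1]<.45)&(P[:,0]>.4)&(P[:,0]<.75)
print(cv2.minAreaRect(P[m,:2].astype(np.float32)*1000),P[m].min(0),P[m].max(0))
E
```

```text
[0.58248322 0.31835531 0.20875299] [ 1.79974035e+02  1.43425663e-02 -4.65358264e-04]
((579.6835327148438, 194.06320190429688), (346.9486389160156, 95.10196685791016), 88.57780456542969) [0.52836892 0.02177484 0.02200747] [0.63076349 0.36801515 0.03556703]
```

View pics/w2.png

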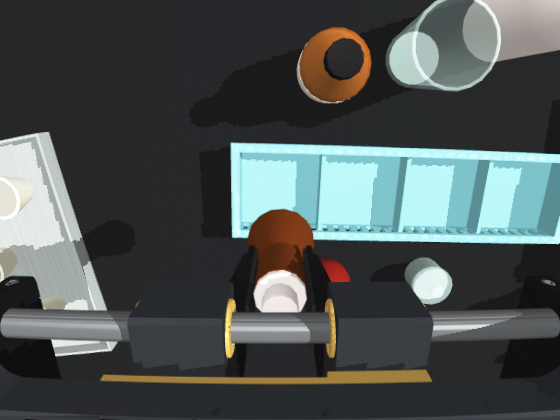

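The wrist picture shows the held flask upright above the leftmost compartment (275,190). The basket is empty, with its rim from (235,145) to beyond the right edge of the picture.

To row units: 0.143 m is 0.2383, 0.13 m is 0.2167.

Call:
{"fn": "hand_motion", "kwargs": {
  "moves": [
    [0.0017, -0.0017, 0.0583, 0, 0, 0],
    [0.0017, -0.0017, 0.1167, 0, 0, 0],
    [0.0017, -0.0017, 0.175, 0, 0, 0],
    [0.0017, -0.0017, 0.2167, 0, 0, 0],
    [0.0017, -0.0017, 0.2383, 0, 0, 0]
  ]
}}

```text
t: 6.05
ee_pos: [0.5826, 0.3186, 0.0626]
tcp_rot: [179.9, 0.2, -0.1]
force: [-0.6, -0.4, -0.9]
opening: 0.0239
grip_force: 12.0
```

Call:
{"fn": "hand_motion", "kwargs": {
  "moves": [
    [0, 0, 0, 0, 0, 0],
    [0, 0, 0.0033, 0, 0, 0],
    [0, 0, 0.0067, 0, 0, 0],
    [0, 0, 0.01, 0, 0, 0],
    [0, 0, 0.01, 0, 0, 0]
  ]
}}

```text
t: 6.47
ee_pos: [0.5838, 0.3206, 0.0606]
tcp_rot: [-180.0, -0.1, 0.0]
force: [0.2, -0.5, 0.3]
opening: 0.0237
grip_force: 12.0
```

Call:
{"fn": "hand_motion", "kwargs": {
  "moves": [
    [0, 0, 0, 0, 0, 0],
    [0, 0, 0, 0, 0, 0]
  ]
}}

```text
t: 6.63
ee_pos: [0.5836, 0.3206, 0.0603]
tcp_rot: [-180.0, -0.1, 0.0]
force: [0.3, -0.0, 0.0]
opening: 0.0237
grip_force: 12.0
```

To row units: 0.001 m is 0.0017.

Call:
{"fn": "hand_motion", "kwargs": {
  "moves": [
    [0, 0, 0.0017, 0, 0, 0],
    [0, 0, 0.0017, 0, 0, 0],
    [0, 0, 0.0017, 0, 0, 0]
  ]
}}

```text
t: 6.88
ee_pos: [0.5836, 0.3206, 0.0589]
tcp_rot: [-180.0, -0.0, 0.0]
force: [0.2, 0.9, 2.0]
opening: 0.0238
grip_force: 12.0
```

Call:
{"fn": "hand_motion", "kwargs": {
  "moves": [
    [0, 0, 0.0017, 0, 0, 0],
    [0, 0, 0.0017, 0, 0, 0],
    [0, 0, 0.0017, 0, 0, 0],
    [0, 0, 0.0017, 0, 0, 0]
  ]
}}

```text
t: 7.22
ee_pos: [0.5838, 0.3205, 0.0587]
tcp_rot: [-180.0, -0.1, 0.0]
force: [-2.8, -1.9, 9.8]
opening: 0.0236
grip_force: 12.0
```

Call:
{"fn": "hand_motion", "kwargs": {
  "moves": [
    [0, 0, 0, 0, 0, 0],
    [0, 0, 0, 0, 0, 0],
    [0, 0, 0, 0, 0, 0],
    [0, 0, 0, 0, 0, 0],
    [0, 0, 0, 0, 0, 0]
  ],
  "finger_gap": 0.045,
  "grip_force": 12
}}

```text
t: 7.63
ee_pos: [0.5834, 0.3205, 0.0573]
tcp_rot: [180.0, 0.0, 0.0]
force: [-0.4, 0.2, -0.1]
opening: 0.0445
grip_force: 0.0
```

Call:
{"fn": "hand_motion", "kwargs": {
  "moves": [
    [0, 0, -0.0333, 0, 0, 0],
    [0, 0, -0.1, 0, 0, 0],
    [0, 0, -0.1667, 0, 0, 0],
    [0, 0, -0.2333, 0, 0, 0],
    [0, 0, -0.3, 0, 0, 0]
  ]
}}

```text
t: 8.05
ee_pos: [0.5831, 0.3204, 0.2394]
tcp_rot: [180.0, 0.0, 0.0]
force: [1.1, 0.1, 0.6]
opening: 0.0449
grip_force: 0.0
```

Call:
{"fn": "hand_motion", "kwargs": {
  "moves": [
    [-0.005, 0.0667, -0.0167, 0, 0, 0],
    [-0.01, 0.1333, -0.0333, 0, 0, 0],
    [-0.015, 0.2, -0.0333, 0, 0, 0],
    [-0.02, 0.2667, -0.0333, 0, 0, 0],
    [-0.025, 0.3333, -0.0333, 0, 0, 0]
  ],
  "finger_gap": 0.055
}}

```text
t: 8.47
ee_pos: [0.568, 0.1189, 0.2579]
tcp_rot: [180.0, -0.0, 0.1]
force: [0.8, 0.5, 0.2]
opening: 0.0548
grip_force: 0.0
```

Call:
{"fn": "hand_motion", "kwargs": {
  "moves": [
    [-0.005, 0.0667, 0, 0, 0, 0],
    [-0.01, 0.1333, 0, 0, 0, 0],
    [-0.015, 0.2, 0, 0, 0, 0],
    [-0.02, 0.2667, 0, 0, 0, 0],
    [-0.025, 0.3333, 0, 0, 0, 0]
  ]
}}

```text
t: 8.88
ee_pos: [0.5532, -0.0813, 0.2577]
tcp_rot: [180.0, -0.0, 0.0]
force: [0.1, -0.6, -0.3]
opening: 0.0549
grip_force: 0.0
```

Call:
{"fn": "hand_motion", "kwargs": {
  "moves": [
    [-0.005, 0.0667, 0, 0, 0, 0],
    [-0.01, 0.1333, 0, 0, 0, 0],
    [-0.0133, 0.1575, 0, 0, 0, 0],
    [-0.0133, 0.1575, 0, 0, 0, 0],
    [-0.0133, 0.1575, 0, 0, 0, 0]
  ]
}}

```text
t: 9.3
ee_pos: [0.5456, -0.1741, 0.2574]
tcp_rot: [-180.0, 0.0, -0.1]
force: [0.1, 0.0, -0.5]
opening: 0.0551
grip_force: 0.0
```

```bash
python3 - <<'E'
from h import *
p,d=viewer.grab_frame("scene");cv2.imwrite("pics/s2.png",p[:,:,::-1]);print(get_obs()['ee_pos'])
E
```

```text
[ 0.54572777 -0.1731992   0.2575375 ]
```

View pics/s2.png

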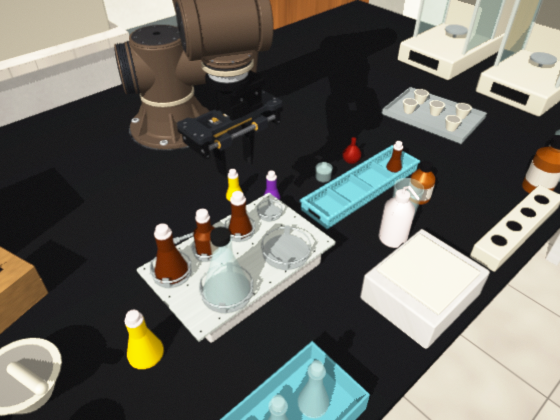

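The picture shows flask_25 standing upright in the leftmost compartment (397,157), with the others undisturbed.

To row units: 0.1135 m is 0.1892, 0.07 m is 0.1167.

Call:
{"fn": "hand_motion", "kwargs": {
  "moves": [
    [0, 0, 0.0583, 0, 0, 0],
    [0, 0, 0.1167, 0, 0, 0],
    [0, 0, 0.1667, 0, 0, 0],
    [0, 0, 0.1892, 0, 0, 0],
    [0, 0, 0.1892, 0, 0, 0]
  ]
}}

```text
t: 9.77
ee_pos: [0.5448, -0.1716, 0.1412]
tcp_rot: [-179.9, 0.3, 0.2]
force: [-0.5, 0.6, -0.7]
opening: 0.0547
grip_force: 0.0
```

Call:
{"fn": "hand_motion", "kwargs": {
  "moves": [
    [0, 0, 0, 0, 0, 0],
    [0, 0, 0, 0, 0, 0],
    [0, 0, 0, 0, 0, 0]
  ]
}}

```text
t: 10.02
ee_pos: [0.5465, -0.1736, 0.1456]
tcp_rot: [179.9, -0.1, 0.1]
force: [0.4, -0.0, -0.6]
opening: 0.055
grip_force: 0.0
```

Call:
{"fn": "hand_motion", "kwargs": {
  "moves": [
    [0, 0, 0, 0, 0, 0],
    [0, 0, 0, 0, 0, 0],
    [0, 0, 0, 0, 0, 0],
    [0, 0, 0, 0, 0, 0],
    [0, 0, 0, 0, 0, 0]
  ],
  "finger_gap": 0.01,
  "grip_force": 14
}}

```text
t: 10.43
ee_pos: [0.5458, -0.1741, 0.1443]
tcp_rot: [180.0, -0.0, 0.0]
force: [-0.8, 0.3, 2.8]
opening: 0.03
grip_force: 14.0
```

Call:
{"fn": "hand_motion", "kwargs": {
  "moves": [
    [0, 0, 0, 0, 0, 0],
    [0, 0, 0, 0, 0, 0]
  ]
}}

```text
t: 10.6
ee_pos: [0.5458, -0.1741, 0.1443]
tcp_rot: [180.0, -0.0, 0.0]
force: [-1.0, -1.5, 3.4]
opening: 0.0298
grip_force: 14.0
```

To row units: -0.09 m is -0.15, -0.075 m is -0.125.

Call:
{"fn": "hand_motion", "kwargs": {
  "moves": [
    [0, 0, -0.0167, 0, 0, 0],
    [0, 0, -0.05, 0, 0, 0],
    [0, 0, -0.0833, 0, 0, 0],
    [0, 0, -0.125, 0, 0, 0],
    [0, 0, -0.15, 0, 0, 0]
  ]
}}

```text
t: 11.02
ee_pos: [0.5461, -0.1741, 0.2369]
tcp_rot: [179.9, -0.1, 0.0]
force: [0.2, -0.1, -0.3]
opening: 0.0295
grip_force: 14.0
```

Call:
{"fn": "hand_motion", "kwargs": {
  "moves": [
    [0.005, -0.0417, 0, 0, 0, 0],
    [0.01, -0.1, 0, 0, 0, 0],
    [0.0167, -0.1667, 0, 0, 0, 0],
    [0.0217, -0.2333, 0, 0, 0, 0],
    [0.0283, -0.3, 0, 0, 0, 0]
  ],
  "quiet": true
}}

```text
ok
```

Call:
{"fn": "hand_motion", "kwargs": {
  "moves": [
    [0.0067, -0.0667, 0, 0, 0, 0],
    [0.0133, -0.1333, 0, 0, 0, 0],
    [0.02, -0.2, 0, 0, 0, 0],
    [0.0267, -0.2667, 0, 0, 0, 0],
    [0.03, -0.3167, 0, 0, 0, 0]
  ]
}}

```text
t: 11.85
ee_pos: [0.5803, 0.199, 0.2347]
tcp_rot: [-180.0, -0.0, 0.1]
force: [0.1, -0.8, -0.9]
opening: 0.0296
grip_force: 14.0
```

Call:
{"fn": "hand_motion", "kwargs": {
  "moves": [
    [0, -0.0417, 0, 0, 0, 0],
    [0, -0.0667, 0, 0, 0, 0],
    [0, -0.0667, 0, 0, 0, 0],
    [0, -0.0667, 0, 0, 0, 0],
    [0, -0.0667, 0, 0, 0, 0]
  ]
}}

```text
t: 12.27
ee_pos: [0.5805, 0.2349, 0.2342]
tcp_rot: [180.0, 0.0, -0.0]
force: [-0.3, 0.2, -0.0]
opening: 0.0296
grip_force: 14.0
```

Call:
{"fn": "hand_motion", "kwargs": {
  "moves": [
    [0, 0, 0.0583, 0, 0, 0],
    [0, 0, 0.1167, 0, 0, 0],
    [0, 0, 0.175, 0, 0, 0],
    [0, 0, 0.225, 0, 0, 0],
    [0, 0, 0.25, 0, 0, 0]
  ]
}}

```text
t: 12.68
ee_pos: [0.5794, 0.2338, 0.0808]
tcp_rot: [179.9, 0.2, -0.1]
force: [-0.6, 0.8, -0.5]
opening: 0.0295
grip_force: 14.0
```

Call:
{"fn": "hand_motion", "kwargs": {
  "moves": [
    [0, 0, 0, 0, 0, 0],
    [0, 0, 0, 0, 0, 0],
    [0, 0, 0.0033, 0, 0, 0],
    [0, 0, 0.0067, 0, 0, 0],
    [0, 0, 0.01, 0, 0, 0]
  ]
}}

```text
t: 13.1
ee_pos: [0.5811, 0.2359, 0.0794]
tcp_rot: [-180.0, -0.1, 0.0]
force: [-0.0, 0.3, -0.9]
opening: 0.0301
grip_force: 14.0
```

Call:
{"fn": "hand_motion", "kwargs": {
  "moves": [
    [0, 0, 0, 0, 0, 0],
    [0, 0, 0, 0, 0, 0],
    [0, 0, 0, 0, 0, 0]
  ]
}}

```text
t: 13.35
ee_pos: [0.5806, 0.2361, 0.0784]
tcp_rot: [-180.0, -0.0, 0.0]
force: [-0.1, -0.4, -1.4]
opening: 0.03
grip_force: 14.0
```

To row units: 0.0025 m is 0.0042, 0.0015 m is 0.0025.

Call:
{"fn": "hand_motion", "kwargs": {
  "moves": [
    [0, 0, 0.0025, 0, 0, 0],
    [0, 0, 0.0042, 0, 0, 0],
    [0, 0, 0.0042, 0, 0, 0],
    [0, 0, 0.0042, 0, 0, 0]
  ]
}}

```text
t: 13.68
ee_pos: [0.5805, 0.236, 0.0755]
tcp_rot: [180.0, 0.0, 0.0]
force: [0.1, -0.6, -0.6]
opening: 0.0295
grip_force: 14.0
```

Call:
{"fn": "hand_motion", "kwargs": {
  "moves": [
    [0, 0, 0.0017, 0, 0, 0],
    [0, 0, 0.0017, 0, 0, 0],
    [0, 0, 0.0017, 0, 0, 0],
    [0, 0, 0.0017, 0, 0, 0]
  ]
}}

```text
t: 14.02
ee_pos: [0.5805, 0.236, 0.0746]
tcp_rot: [180.0, 0.0, 0.0]
force: [0.2, -0.2, -0.6]
opening: 0.0301
grip_force: 14.0
```

Call:
{"fn": "hand_motion", "kwargs": {
  "moves": [
    [0, 0, 0.0017, 0, 0, 0],
    [0, 0, 0.0017, 0, 0, 0],
    [0, 0, 0.0017, 0, 0, 0],
    [0, 0, 0.0017, 0, 0, 0]
  ]
}}

```text
t: 14.35
ee_pos: [0.5807, 0.2359, 0.0742]
tcp_rot: [180.0, -0.0, 0.0]
force: [-1.2, -2.1, 5.3]
opening: 0.0298
grip_force: 14.0
```

Call:
{"fn": "hand_motion", "kwargs": {
  "moves": [
    [0, 0, 0, 0, 0, 0],
    [0, 0, 0, 0, 0, 0],
    [0, 0, 0, 0, 0, 0],
    [0, 0, 0, 0, 0, 0],
    [0, 0, 0, 0, 0, 0]
  ],
  "finger_gap": 0.05,
  "grip_force": 14
}}

```text
t: 14.77
ee_pos: [0.5805, 0.236, 0.0735]
tcp_rot: [180.0, 0.0, 0.0]
force: [0.1, -0.1, -0.1]
opening: 0.0497
grip_force: 0.0
```

Call:
{"fn": "hand_motion", "kwargs": {
  "moves": [
    [0, 0, -0.0333, 0, 0, 0],
    [0, 0, -0.1, 0, 0, 0],
    [0, 0, -0.1667, 0, 0, 0],
    [0, 0, -0.2333, 0, 0, 0],
    [0, 0, -0.3, 0, 0, 0]
  ],
  "quiet": true
}}

```text
ok
```

Call:
{"fn": "hand_motion", "kwargs": {
  "moves": [
    [-0.005, 0.0667, -0.0167, 0, 0, 0],
    [-0.01, 0.1333, -0.0167, 0, 0, 0],
    [-0.015, 0.2, -0.0167, 0, 0, 0],
    [-0.02, 0.2667, -0.0167, 0, 0, 0],
    [-0.025, 0.3333, -0.0167, 0, 0, 0]
  ],
  "finger_gap": 0.055,
  "quiet": true
}}

```text
ok
```

Call:
{"fn": "hand_motion", "kwargs": {
  "moves": [
    [-0.005, 0.0667, 0, 0, 0, 0],
    [-0.01, 0.1333, 0, 0, 0, 0],
    [-0.015, 0.2, 0, 0, 0, 0],
    [-0.02, 0.2667, 0, 0, 0, 0],
    [-0.025, 0.3333, 0, 0, 0, 0]
  ],
  "quiet": true
}}

```text
ok
```

Call:
{"fn": "hand_motion", "kwargs": {
  "moves": [
    [-0.005, 0.0667, 0, 0, 0, 0],
    [-0.01, 0.1333, 0, 0, 0, 0],
    [-0.01, 0.1575, 0, 0, 0, 0],
    [-0.01, 0.1575, 0, 0, 0, 0],
    [-0.01, 0.1575, 0, 0, 0, 0]
  ]
}}

```text
t: 16.43
ee_pos: [0.5446, -0.2586, 0.2633]
tcp_rot: [-180.0, 0.0, -0.0]
force: [0.4, 1.2, 0.3]
opening: 0.0553
grip_force: 0.0
```

```bash
python3 - <<'E'
from h import *
p,d=viewer.grab_frame("wrist");c=viewer.camera_info("wrist")
P,u,v=cloud(c,d)
for l,g,t in(("60",(.545,-.258),.179),("100",(.545,-.342),.195)):
    m=(np.hypot(*(P[:,:2]-g).T)<.03)&(abs(P[:,2]-t)<.006);q=P[m]
    if len(q): print(l,len(q),q.mean(0).round(4),cv2.minEnclosingCircle((q[:,:2]*1000).astype(np.float32)))
print(get_obs()['ee_pos'])
E
```

```text
60 713 [ 0.5469 -0.2568  0.1795] ((545.8255615234375, -256.7359924316406), 10.956167221069336)
100 809 [ 0.5468 -0.3399  0.1952] ((545.767333984375, -340.6517639160156), 11.100480079650879)
[ 0.54481129 -0.25772387  0.26344836]
```

To row units: 0.1105 m is 0.1842, 0.1 m is 0.1667.

Call:
{"fn": "hand_motion", "kwargs": {
  "moves": [
    [0, 0, 0.0583, 0, 0, 0],
    [0, 0, 0.1167, 0, 0, 0],
    [0, 0, 0.1667, 0, 0, 0],
    [0, 0, 0.1842, 0, 0, 0],
    [0, 0, 0.1842, 0, 0, 0]
  ],
  "quiet": true
}}

```text
ok
```

Call:
{"fn": "hand_motion", "kwargs": {
  "moves": [
    [0, 0, 0, 0, 0, 0],
    [0, 0, 0, 0, 0, 0],
    [0, 0, 0, 0, 0, 0]
  ]
}}

```text
t: 17.15
ee_pos: [0.5456, -0.2586, 0.155]
tcp_rot: [179.9, -0.1, 0.1]
force: [0.3, 1.5, -0.3]
opening: 0.0549
grip_force: 0.0
```

Call:
{"fn": "hand_motion", "kwargs": {
  "moves": [
    [0, 0, 0, 0, 0, 0],
    [0, 0, 0, 0, 0, 0],
    [0, 0, 0, 0, 0, 0],
    [0, 0, 0, 0, 0, 0],
    [0, 0, 0, 0, 0, 0]
  ],
  "finger_gap": 0.01,
  "grip_force": 16
}}

```text
t: 17.57
ee_pos: [0.5448, -0.2586, 0.1533]
tcp_rot: [180.0, -0.0, 0.0]
force: [-0.0, -1.4, -0.0]
opening: 0.0269
grip_force: 0.3
```

Call:
{"fn": "hand_motion", "kwargs": {
  "moves": [
    [0, 0, 0, 0, 0, 0],
    [0, 0, 0, 0, 0, 0]
  ]
}}

```text
t: 17.73
ee_pos: [0.5449, -0.2586, 0.1532]
tcp_rot: [180.0, -0.0, 0.0]
force: [0.1, -0.3, 0.6]
opening: 0.0258
grip_force: 16.0
```

To row units: -0.09 m is -0.15, -0.075 m is -0.125.

Call:
{"fn": "hand_motion", "kwargs": {
  "moves": [
    [0, 0, -0.0167, 0, 0, 0],
    [0, 0, -0.05, 0, 0, 0],
    [0, 0, -0.0833, 0, 0, 0],
    [0, 0, -0.125, 0, 0, 0],
    [0, 0, -0.15, 0, 0, 0]
  ]
}}

```text
t: 18.15
ee_pos: [0.5451, -0.2587, 0.2461]
tcp_rot: [179.9, -0.1, 0.0]
force: [0.8, -0.5, -1.2]
opening: 0.0254
grip_force: 16.0
```

Call:
{"fn": "hand_motion", "kwargs": {
  "moves": [
    [0.005, -0.0417, 0, 0, 0, 0],
    [0.01, -0.1, 0, 0, 0, 0],
    [0.0167, -0.1667, 0, 0, 0, 0],
    [0.0217, -0.2333, 0, 0, 0, 0],
    [0.0283, -0.3, 0, 0, 0, 0]
  ],
  "quiet": true
}}

```text
ok
```

Call:
{"fn": "hand_motion", "kwargs": {
  "moves": [
    [0.0067, -0.0667, 0, 0, 0, 0],
    [0.0133, -0.1333, 0, 0, 0, 0],
    [0.02, -0.2, 0, 0, 0, 0],
    [0.0267, -0.2667, 0, 0, 0, 0],
    [0.0283, -0.3167, 0, 0, 0, 0]
  ]
}}

```text
t: 18.98
ee_pos: [0.5785, 0.1145, 0.2438]
tcp_rot: [-180.0, -0.0, 0.1]
force: [-0.6, -0.8, -1.4]
opening: 0.026
grip_force: 16.0
```

Call:
{"fn": "hand_motion", "kwargs": {
  "moves": [
    [0, -0.0417, 0, 0, 0, 0],
    [0, -0.0675, 0, 0, 0, 0],
    [0, -0.0675, 0, 0, 0, 0],
    [0, -0.0675, 0, 0, 0, 0],
    [0, -0.0675, 0, 0, 0, 0]
  ]
}}

```text
t: 19.4
ee_pos: [0.5785, 0.1515, 0.2434]
tcp_rot: [180.0, -0.0, 0.0]
force: [-0.9, -0.2, -1.2]
opening: 0.0258
grip_force: 16.0
```

Call:
{"fn": "hand_motion", "kwargs": {
  "moves": [
    [0, 0, 0.0583, 0, 0, 0],
    [0, 0, 0.1167, 0, 0, 0],
    [0, 0, 0.175, 0, 0, 0],
    [0, 0, 0.225, 0, 0, 0],
    [0, 0, 0.25, 0, 0, 0]
  ]
}}

```text
t: 19.82
ee_pos: [0.5774, 0.1504, 0.0899]
tcp_rot: [180.0, 0.2, -0.1]
force: [-0.2, 0.5, -1.4]
opening: 0.0255
grip_force: 16.0
```

Call:
{"fn": "hand_motion", "kwargs": {
  "moves": [
    [0, 0, 0, 0, 0, 0],
    [0, 0, 0, 0, 0, 0],
    [0, 0, 0.0033, 0, 0, 0],
    [0, 0, 0.0067, 0, 0, 0],
    [0, 0, 0.01, 0, 0, 0]
  ]
}}

```text
t: 20.23
ee_pos: [0.5791, 0.1519, 0.0883]
tcp_rot: [-180.0, -0.1, 0.0]
force: [0.1, -0.3, -1.2]
opening: 0.0259
grip_force: 16.0
```

Call:
{"fn": "hand_motion", "kwargs": {
  "moves": [
    [0, 0, 0.0017, 0, 0, 0],
    [0, 0, 0.0033, 0, 0, 0],
    [0, 0, 0.0033, 0, 0, 0],
    [0, 0, 0.0033, 0, 0, 0]
  ]
}}

```text
t: 20.57
ee_pos: [0.5786, 0.152, 0.0852]
tcp_rot: [180.0, -0.0, 0.0]
force: [-0.5, 0.5, -1.0]
opening: 0.0262
grip_force: 16.0
```

To row units: 0.001 m is 0.0017, 0.0005 m is 0.0008.

Call:
{"fn": "hand_motion", "kwargs": {
  "moves": [
    [0, 0, 0.0008, 0, 0, 0],
    [0, 0, 0.0017, 0, 0, 0],
    [0, 0, 0.0017, 0, 0, 0],
    [0, 0, 0.0017, 0, 0, 0]
  ]
}}

```text
t: 20.9
ee_pos: [0.5785, 0.152, 0.0841]
tcp_rot: [180.0, 0.0, 0.0]
force: [-0.3, 0.5, -1.4]
opening: 0.026
grip_force: 16.0
```

Call:
{"fn": "hand_motion", "kwargs": {
  "moves": [
    [0, 0, 0.0008, 0, 0, 0],
    [0, 0, 0.0017, 0, 0, 0],
    [0, 0, 0.0017, 0, 0, 0],
    [0, 0, 0.0017, 0, 0, 0]
  ]
}}

```text
t: 21.23
ee_pos: [0.5786, 0.152, 0.0832]
tcp_rot: [180.0, -0.0, 0.0]
force: [-0.7, -0.8, 0.2]
opening: 0.0256
grip_force: 16.0
```

To row units: 0.0005 m is 0.0008.

Call:
{"fn": "hand_motion", "kwargs": {
  "moves": [
    [0, 0, 0.0008, 0, 0, 0],
    [0, 0, 0.0008, 0, 0, 0],
    [0, 0, 0.0008, 0, 0, 0]
  ]
}}

```text
t: 21.48
ee_pos: [0.5788, 0.1519, 0.0831]
tcp_rot: [180.0, -0.0, 0.0]
force: [-1.4, -0.4, 6.4]
opening: 0.0259
grip_force: 16.0
```

Call:
{"fn": "hand_motion", "kwargs": {
  "moves": [
    [0, 0, 0, 0, 0, 0],
    [0, 0, 0, 0, 0, 0],
    [0, 0, 0, 0, 0, 0],
    [0, 0, 0, 0, 0, 0],
    [0, 0, 0, 0, 0, 0]
  ],
  "finger_gap": 0.05,
  "grip_force": 16
}}

```text
t: 21.9
ee_pos: [0.5785, 0.152, 0.0825]
tcp_rot: [180.0, 0.0, 0.0]
force: [0.1, 0.6, 1.2]
opening: 0.0489
grip_force: 0.0
```

Call:
{"fn": "hand_motion", "kwargs": {
  "moves": [
    [0, 0, -0.0333, 0, 0, 0],
    [0, 0, -0.1, 0, 0, 0],
    [0, 0, -0.1667, 0, 0, 0],
    [0, 0, -0.2333, 0, 0, 0],
    [0, 0, -0.3, 0, 0, 0]
  ],
  "quiet": true
}}

```text
ok
```

Call:
{"fn": "hand_motion", "kwargs": {
  "moves": [
    [-0.005, 0.0667, -0.0167, 0, 0, 0],
    [-0.01, 0.1333, -0.0167, 0, 0, 0],
    [-0.015, 0.2, -0.0167, 0, 0, 0],
    [-0.02, 0.2667, -0.0167, 0, 0, 0],
    [-0.025, 0.3333, -0.0167, 0, 0, 0]
  ],
  "finger_gap": 0.055,
  "quiet": true
}}

```text
ok
```

Call:
{"fn": "hand_motion", "kwargs": {
  "moves": [
    [-0.005, 0.0667, 0, 0, 0, 0],
    [-0.01, 0.1333, 0, 0, 0, 0],
    [-0.015, 0.2, 0, 0, 0, 0],
    [-0.02, 0.2667, 0, 0, 0, 0],
    [-0.025, 0.3333, 0, 0, 0, 0]
  ],
  "quiet": true
}}

```text
ok
```

Call:
{"fn": "hand_motion", "kwargs": {
  "moves": [
    [-0.0033, 0.0667, 0, 0, 0, 0],
    [-0.005, 0.1333, 0, 0, 0, 0],
    [-0.005, 0.1567, 0, 0, 0, 0],
    [-0.005, 0.1567, 0, 0, 0, 0],
    [-0.005, 0.1567, 0, 0, 0, 0]
  ]
}}

```text
t: 23.57
ee_pos: [0.5456, -0.3421, 0.2721]
tcp_rot: [-180.0, 0.0, -0.0]
force: [0.3, 0.4, 0.3]
opening: 0.055
grip_force: 0.0
```

```bash
python3 - <<'E'
from h import *
p,d=viewer.grab_frame("scene");cv2.imwrite("pics/s3.png",p[:,:,::-1]);print(get_obs()['ee_pos'])
E
```

```text
[ 0.5458497  -0.34114557  0.27239846]
```

View pics/s3.png

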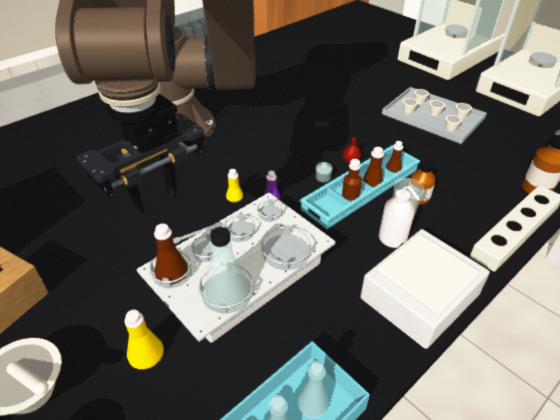

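The first three stand in order in the basket at (397,157), (376,167) and (353,180), and flask_100 remains at (170,255).

To row units: 0.109 m is 0.1817, 0.1 m is 0.1667.

Call:
{"fn": "hand_motion", "kwargs": {
  "moves": [
    [0, 0, 0.0583, 0, 0, 0],
    [0, 0, 0.1167, 0, 0, 0],
    [0, 0, 0.1667, 0, 0, 0],
    [0, 0, 0.1817, 0, 0, 0],
    [0, 0, 0.1817, 0, 0, 0]
  ],
  "quiet": true
}}

```text
ok
```

Call:
{"fn": "hand_motion", "kwargs": {
  "moves": [
    [0, 0, 0, 0, 0, 0],
    [0, 0, 0, 0, 0, 0],
    [0, 0, 0, 0, 0, 0]
  ]
}}

```text
t: 24.28
ee_pos: [0.5466, -0.3422, 0.1657]
tcp_rot: [179.9, -0.1, 0.1]
force: [0.2, -0.7, 0.7]
opening: 0.0548
grip_force: 0.0
```

Call:
{"fn": "hand_motion", "kwargs": {
  "moves": [
    [0, 0, 0, 0, 0, 0],
    [0, 0, 0, 0, 0, 0],
    [0, 0, 0, 0, 0, 0],
    [0, 0, 0, 0, 0, 0],
    [0, 0, 0, 0, 0, 0]
  ],
  "finger_gap": 0.01,
  "grip_force": 18
}}

```text
t: 24.7
ee_pos: [0.5459, -0.3421, 0.1638]
tcp_rot: [180.0, -0.0, 0.0]
force: [-0.3, -1.4, -1.0]
opening: 0.0296
grip_force: 18.0
```

Call:
{"fn": "hand_motion", "kwargs": {
  "moves": [
    [0, 0, 0, 0, 0, 0],
    [0, 0, 0, 0, 0, 0]
  ]
}}

```text
t: 24.87
ee_pos: [0.5459, -0.3421, 0.1637]
tcp_rot: [180.0, -0.0, 0.0]
force: [-0.1, 0.1, 0.5]
opening: 0.0295
grip_force: 18.0
```

To row units: -0.09 m is -0.15, -0.075 m is -0.125.

Call:
{"fn": "hand_motion", "kwargs": {
  "moves": [
    [0, 0, -0.0167, 0, 0, 0],
    [0, 0, -0.05, 0, 0, 0],
    [0, 0, -0.0833, 0, 0, 0],
    [0, 0, -0.125, 0, 0, 0],
    [0, 0, -0.15, 0, 0, 0]
  ]
}}

```text
t: 25.28
ee_pos: [0.5462, -0.3422, 0.2567]
tcp_rot: [179.9, -0.1, 0.0]
force: [0.2, -0.7, -0.9]
opening: 0.0298
grip_force: 18.0
```

Call:
{"fn": "hand_motion", "kwargs": {
  "moves": [
    [0.005, -0.0417, 0, 0, 0, 0],
    [0.01, -0.1, 0, 0, 0, 0],
    [0.0167, -0.1667, 0, 0, 0, 0],
    [0.0217, -0.2333, 0, 0, 0, 0],
    [0.0267, -0.3, 0, 0, 0, 0]
  ],
  "quiet": true
}}

```text
ok
```

Call:
{"fn": "hand_motion", "kwargs": {
  "moves": [
    [0.0067, -0.0667, 0, 0, 0, 0],
    [0.0133, -0.1333, 0, 0, 0, 0],
    [0.02, -0.2, 0, 0, 0, 0],
    [0.025, -0.2667, 0, 0, 0, 0],
    [0.025, -0.3167, 0, 0, 0, 0]
  ]
}}

```text
t: 26.12
ee_pos: [0.5766, 0.0309, 0.2543]
tcp_rot: [-180.0, -0.0, 0.1]
force: [-0.3, -0.2, -0.9]
opening: 0.0294
grip_force: 18.0
```

Call:
{"fn": "hand_motion", "kwargs": {
  "moves": [
    [0, -0.0417, 0, 0, 0, 0],
    [0, -0.0667, 0, 0, 0, 0],
    [0, -0.0667, 0, 0, 0, 0],
    [0, -0.0667, 0, 0, 0, 0],
    [0, -0.0667, 0, 0, 0, 0]
  ]
}}

```text
t: 26.53
ee_pos: [0.5766, 0.0674, 0.2539]
tcp_rot: [180.0, -0.0, 0.0]
force: [-0.7, -0.5, -2.2]
opening: 0.0301
grip_force: 18.0
```

Call:
{"fn": "hand_motion", "kwargs": {
  "moves": [
    [0, 0, 0.0583, 0, 0, 0],
    [0, 0, 0.1167, 0, 0, 0],
    [0, 0, 0.175, 0, 0, 0],
    [0, 0, 0.225, 0, 0, 0],
    [0, 0, 0.25, 0, 0, 0]
  ]
}}

```text
t: 26.95
ee_pos: [0.5754, 0.0665, 0.1003]
tcp_rot: [180.0, 0.2, -0.1]
force: [-0.4, -0.3, -0.3]
opening: 0.0295
grip_force: 18.0
```

Call:
{"fn": "hand_motion", "kwargs": {
  "moves": [
    [0, 0, 0, 0, 0, 0],
    [0, 0, 0, 0, 0, 0],
    [0, 0, 0.0033, 0, 0, 0],
    [0, 0, 0.0067, 0, 0, 0],
    [0, 0, 0.01, 0, 0, 0]
  ]
}}

```text
t: 27.37
ee_pos: [0.5772, 0.0678, 0.0988]
tcp_rot: [180.0, -0.1, 0.0]
force: [0.3, -0.1, -0.9]
opening: 0.0294
grip_force: 18.0
```

Call:
{"fn": "hand_motion", "kwargs": {
  "moves": [
    [0, 0, 0.0017, 0, 0, 0],
    [0, 0, 0.0033, 0, 0, 0],
    [0, 0, 0.0033, 0, 0, 0],
    [0, 0, 0.0033, 0, 0, 0]
  ]
}}

```text
t: 27.7
ee_pos: [0.5767, 0.068, 0.0957]
tcp_rot: [180.0, -0.0, 0.0]
force: [0.2, -0.8, -0.5]
opening: 0.0298
grip_force: 18.0
```

Call:
{"fn": "hand_motion", "kwargs": {
  "moves": [
    [0, 0, 0.0008, 0, 0, 0],
    [0, 0, 0.0017, 0, 0, 0],
    [0, 0, 0.0017, 0, 0, 0],
    [0, 0, 0.0017, 0, 0, 0]
  ]
}}

```text
t: 28.03
ee_pos: [0.5766, 0.068, 0.0946]
tcp_rot: [180.0, 0.0, 0.0]
force: [-0.1, -0.3, -0.9]
opening: 0.0295
grip_force: 18.0
```

To row units: 0.001 m is 0.0017, 0.0005 m is 0.0008.

Call:
{"fn": "hand_motion", "kwargs": {
  "moves": [
    [0, 0, 0.0008, 0, 0, 0],
    [0, 0, 0.0017, 0, 0, 0],
    [0, 0, 0.0017, 0, 0, 0],
    [0, 0, 0.0017, 0, 0, 0]
  ]
}}

```text
t: 28.37
ee_pos: [0.5767, 0.068, 0.0937]
tcp_rot: [180.0, -0.0, 0.0]
force: [-0.2, -0.1, -0.2]
opening: 0.0299
grip_force: 18.0
```

Call:
{"fn": "hand_motion", "kwargs": {
  "moves": [
    [0, 0, 0.0008, 0, 0, 0],
    [0, 0, 0.0008, 0, 0, 0],
    [0, 0, 0.0008, 0, 0, 0]
  ]
}}

```text
t: 28.62
ee_pos: [0.5768, 0.0679, 0.0936]
tcp_rot: [180.0, -0.0, 0.0]
force: [-1.6, -1.2, 5.4]
opening: 0.03
grip_force: 18.0
```

Call:
{"fn": "hand_motion", "kwargs": {
  "moves": [
    [0, 0, 0, 0, 0, 0],
    [0, 0, 0, 0, 0, 0],
    [0, 0, 0, 0, 0, 0],
    [0, 0, 0, 0, 0, 0],
    [0, 0, 0, 0, 0, 0]
  ],
  "finger_gap": 0.05,
  "grip_force": 16
}}

```text
t: 29.03
ee_pos: [0.5766, 0.068, 0.093]
tcp_rot: [180.0, 0.0, 0.0]
force: [-0.8, 1.1, -0.3]
opening: 0.0494
grip_force: 0.0
```

Call:
{"fn": "hand_motion", "kwargs": {
  "moves": [
    [0, 0, -0.0333, 0, 0, 0],
    [0, 0, -0.1, 0, 0, 0],
    [0, 0, -0.1667, 0, 0, 0],
    [0, 0, -0.2333, 0, 0, 0],
    [0, 0, -0.3, 0, 0, 0]
  ]
}}

```text
t: 29.45
ee_pos: [0.5762, 0.0681, 0.2751]
tcp_rot: [180.0, 0.0, 0.0]
force: [0.4, 0.8, -0.3]
opening: 0.0504
grip_force: 0.0
```

Call:
{"fn": "hand_motion", "kwargs": {
  "moves": [
    [-0.05, 0, -0.0167, 0, 0, 0],
    [-0.1, 0, -0.0333, 0, 0, 0],
    [-0.15, 0, -0.0333, 0, 0, 0],
    [-0.15, 0, -0.0333, 0, 0, 0],
    [-0.15, 0, -0.0333, 0, 0, 0]
  ]
}}

```text
t: 29.87
ee_pos: [0.4859, 0.068, 0.2939]
tcp_rot: [180.0, -0.1, 0.0]
force: [0.5, -0.6, 0.4]
opening: 0.0497
grip_force: 0.0
```

```bash
python3 - <<'E'
from h import *
p,d=viewer.grab_frame("scene");cv2.imwrite("pics/s4.png",cv2.resize(p[120:320,120:470,::-1],None,fx=2,fy=2))
p,d=viewer.grab_frame("side");cv2.imwrite("pics/d4.png",p[:,:,::-1])
E
```

```text
(no output)
```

View pics/s4.png

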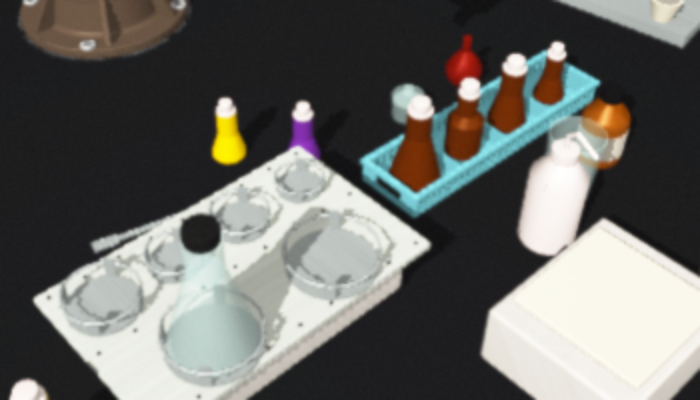

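View pics/d4.png

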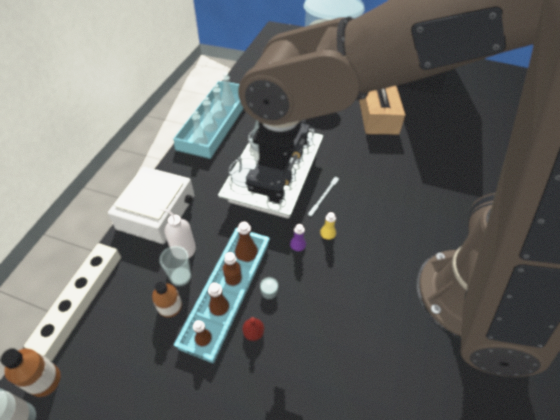

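All four stand upright in the right order: 25, 50, 60, 100 at (203,335), (216,300), (232,268) and (245,240) in the side picture. The clear flask is unmoved.

```bash
python3 -c "
from bench import ctrl
print(ctrl.hand_in())"
```

```text
the job is handed in; nothing more can be done
None
```

The four amber bottles stand upright in the basket, one per compartment, in their shaker order from left to right (25 ml flask, 50 ml flask, 60 ml bottle, 100 ml flask). The large clear flask was left untouched, and the job is handed in at about 30 s; the hand-in gave no verdict.

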